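Turn the drawer front over onto the sanding board

ROBOT

A 6-joint arm with a two-finger parallel gripper is mounted at the origin on the work surface. World frame = base frame: x ahead of the robot, y to its left, z up, the work surface at z = 0. Lengths are in m, angles in degrees, forces in N, time in s.
With the tool pointing down it reaches from about 0.35 to 0.875 m from the base axis. Payload 4.2 kg.
Tool frame: the origin (TCP) lies on the centre line of the jaws, within the pads' length; the fingertips stand 19 mm ahead of it and the grasp point (between the pads) is the TCP; x points along the fingers, y is the direction in which the jaws open and shut, and the axes are right-handed (so a half turn about x gives the same grasp; the last joint's range is limited). The gripper opens to 87 mm and grips with 3 to 60 N. Pads are 19 mm wide; open, the fingers measure 117 mm over their backs; the gripper's body (75 mm by 190 mm) begins 51 mm behind the grasp point.
Start: joints at [81.452, 22.042, 0.453, 0, -68.411, -14.817], TCP at [0.248, 0.574, 0.242] pointing down, gripper open.
Joint ranges: [-179.83, 179.83], [-69.29, 118.12], [-61.27, 80.66], [-181.25, 117.63], [-171.15, -9.14], [-177.46, 177.46]. Speed limits (degrees/s): [159.86, 159.86, 180, 180, 180, 180].

INTERFACE

Orientations are given as a 3x3 rotation matrix whose columns are the frame's x, y, z axes.
In Python, from station import * gives the robot as it stands.
- The arm moves only by the shell command python3 -m creep 'ROWS'. ROWS is JSON, a list of rows, each a list of 5 numbers: the opening, from 0 (shut) to 1 (fully open), then the shift along the world's x, y, z in mm, then the turn about the world's z in rad. In form: [[jaw, x, y, z, turn], ...]. A call has exactly 8 rows; each row is the pose to reach, as a shift and turn from the pose measured when the call began; what a row does not reach only later rows make up. A row lasts 1/10 s, in which the tool goes at most 50 mm and 8.59 degrees, less where a joint would pass 70% of its speed; a pose out of reach is approached as far as the arm can. A call with a gripper value outside its range is refused whole. The fingers move at their own pace and stop on an object; the grip force is fixed at half the most. Time passes only in rows, so rows that repeat a pose let the fingers close, or fill a call up. It gives the time, the measured TCP pose, the force and the opening at its end, in the units of the state.
- sense(): the state, without advancing time (a new reading comes with each control period).
- capture(name): name is "scene" or "top" or "wrist"; returns a dict with "image" (400x640x3 uint8, blue, green, red), "z_map" (400x640 float32, m along the optical axis (not along the pixel's ray), 0 where there is no reading), "mtx" (3x3 intrinsics, pixels), "eye" and "attitude" of the camera in the world. Camera axes: x right, y up, looking along -z (the intrinsics and any distortion apply to the point x, -y, -z); pixel columns grow to the right and rows downward; lengths in m; the calibration is good to about 2 mm. A picture is of the moment at which its call begins.
- finish_job(): hands the job in, once; it reports no verdict.
Trained networks look in a picture, given as the dict that the camera call returned (one of the last four; its "shot" number tells which), for a name from the list of things; names that differ only in an ending like _2 or _b are one class to them, and where a whole thing is asked for, a point or a joint stands for the part that bears it (a point fixed in the world has none). Each returns a list of dicts, best first, with "confidence" (0 to 1); they miss things now and then, are a little off and sometimes report something else, mostly with a low value. They report only what shows in the picture. A call takes as long as a camera call. They do not tell look-alikes from the thing itself.
- look_for(picture, thing): "box" ([left, top, right, bottom] in pixels, round what is visible of it).
- mark_of(picture, thing): "centre" ([column, row] in pixels: a listed point, or the origin of a listed thing).
The state is a dict: "time_s": time; "joints": joint angles; "joint_velocities": joint speeds; "effort": joint torques, N m; "tcp_pos": TCP position; "ee_rot": TCP orientation; "wrist_force": force on the tool from outside, world axes, zero at the start; "moment": the same for the moment, N m; "gripper_width": opening from 0.0 (shut) to 1.0 (fully open).
Only numpy, scipy, OpenCV 4.12 (cv2) and the standard library are available. Lean on these libraries where they do the work, as an engineer would, in place of code of your own. Each camera call takes 0.05 s, during which the arm holds its last target.

TASK

The grooved inner face of the small drawer front lying beside the sanding board is done: without picking it up, turn it over for sanding its bevelled outer face. With the fingertips push it against the edge of the board until it tips up and flips over onto the board, then push it along flush against the stop strip, so that it lies flat with the groove underneath. Do it gently, do not pinch or lift the piece, finish clear of it, and leave the other things on the bench where they are.

Things in the scene. Friction and masses are not known exactly. Their poses are not given: they have to be found in the camera images.
- blank: The drawer front: loose beech block 85 (x) x 120 (y) x 20 mm (z), 0.1 to 0.19 kg, flat on the bench 9 to 25 mm short of the board, +x towards it, square to it within 0.12 rad. Origin: centre of the outer face, now underneath, whose four edges have 6 mm 45-degree bevels; z points out of the inner face, now on top, with a groove 8 wide, 6 deep along y at x = -23.5 mm.
- blank_mid (a point): Centre of the drawer front, half-way through its thickness. Axes as blank.
- blank_lead (a point): Middle of the drawer front's 120 x 20 mm end on its +x side, nearest the board at the start (mid-thickness). Tipped about this end and turned over, the piece has this end at the board's front edge.
- blank_tail (a point): Middle of the opposite end (-x side), farthest from the board at the start: the end to push on. Friction with bench and board about 0.6. After turning over it is the end that meets the stop strip.
- board: The sanding board, fixed to the bench: plywood panel 150 (x) x 280 (y) x 9 mm with square edges; the edge facing the drawer front (x = -75 mm) is a 9 mm high step. Origin: centre of its underside; +x points across the board from that edge to the stop strip, roughly to the robot's left (world +y); z up. The stop strip, dark wood, 25 mm wide and 8 mm high, runs along the +x side.
- board_edge (a point): Middle of the board's top edge facing the drawer front, 9 mm above the bench; axes as board, the edge runs along y (140 mm either way).
- stop_face (a point): Foot of the stop strip's face, in the middle of its length, on the panel's top face (9 mm above the bench), 120 mm from the front edge; axes as board. The strip rises 8 mm above it.
- finished_front: Bystander: a like drawer front, bevelled face up, lying well off to the right. Origin: centre of its underside.
- sanding_block: Bystander: cork sanding block 65 x 110 x 30 mm on the bench beyond the stop strip, nearer the robot. Origin: centre of its underside.
- glue: Bystander: white glue bottle, 54 mm across, 150 mm tall, standing beyond the stop strip, farther from the robot. Origin: centre of its underside.
- pencil: Bystander: flat red carpenter's pencil, 7 x 150 x 10 mm, on the bench on the far side of the drawer front. Origin: centre of its underside.
- try_square: Bystander: try square, wooden stock 25 x 115 x 16 mm with a 150 mm steel blade, on the bench off to the right. Origin: centre of the stock's underside.
- f_clamp: Bystander: F-clamp, steel bar 300 mm long with a red handle, lying off to the left. Origin: on the bench under the middle of the bar.
- mallet: Bystander: wooden mallet, head 75 x 125 x 60 mm, lying off to the left. Origin: on the bench under its handle.
Things that resemble listed ones, but are neither listed nor needed, are in the scene too. Leave any pink, purple or turquoise look-alike of the blank alone.

How it is judged:
By the outcome, as a careful person would: the job done as asked, in the order asked, and still so for the second after the job is handed in, with the robot touching nothing.
It also fails if it takes over 61 s, if anything falls off the work surface, if the arm or the gripper's body presses on something with over 40 N, if the wrist force passes 120 N, or if a joint passes its speed limit or range.

## Working session

There is one attempt and no reset: what is moved stays moved. The work goes in short steps, Python scripts to look and compute and a shell command to move; the robot and the scene stay as the last step left them, time stands still between calls to the robot, and variables do not carry over. Pictures are saved under pics/ and viewed, and the job is handed in when it is done.

```bash
mkdir -p pics; ls
python3 - <<'E'
from station import *
import cv2
s=sense();print(s)
for n in("scene","top","wrist"):
    p=capture(n);cv2.imwrite(f"pics/{n}0.png",p["image"]);print(n,p["eye"],p["attitude"],p["mtx"],[k for k in p])
    for t in("blank","blank_mid","blank_lead","blank_tail","board","board_edge","stop_face"):
        print(t,[(x["centre"],round(x["confidence"],2)) for x in mark_of(p,t)][:3])
E
```

```text
pics
{'time_s': 0.0, 'joints': array([ 8.14515237e+01,  2.20904851e+01,  3.81340784e-01, -3.04032741e-02,
       -6.84117717e+01, -1.48170680e+01]), 'joint_velocities': array([ 0.02120806,  0.0665963 , -0.14980829, -0.08882148,  0.01026003,
       -0.07174837]), 'effort': array([ 8.84330238e-04, -3.90667105e+01,  1.87406141e+01,  4.21973661e+00,
        1.10336868e-02, -1.85947338e-04]), 'tcp_pos': array([0.24762021, 0.57324812, 0.24046948]), 'ee_rot': array([[-8.01625264e-04, -3.96774745e-01, -9.17915660e-01],
       [-2.01354339e-03, -9.17913454e-01,  3.96775549e-01],
       [-9.99997652e-01,  2.16632831e-03, -6.31005479e-05]]), 'wrist_force': array([ 0.41563443, -0.12972335, -0.22126276]), 'moment': array([-0.01211084,  0.02582676, -0.00494564]), 'gripper_width': 1.0034155225686958}
scene [1.29585871 0.15474611 1.05102218] [[-0.18943782 -0.77567841  0.60202684]
 [ 0.98189162 -0.15057154  0.1149655 ]
 [ 0.00147185  0.61290392  0.79015607]] [[484.53232803   0.         309.14275059]
 [  0.         484.53232803 198.47286798]
 [  0.           0.           1.        ]] ['image', 'z_map'
[... 1010 characters left out ...]
0.89), ([431.2, 293.2], 0.88), ([386.3, 261.0], 0.76)]
blank_tail [([223.8, 248.3], 0.87), ([361.4, 207.9], 0.79), ([444.0, 275.7], 0.65)]
board [([308.8, 189.9], 0.79)]
board_edge [([330.0, 195.2], 0.96)]
stop_face [([299.3, 187.3], 0.6)]
wrist [0.31632221 0.54384712 0.38443396] [[-3.96659170e-01  8.83623700e-01  2.48738133e-01]
 [-9.17965679e-01 -3.82031201e-01 -1.06729439e-01]
 [ 7.17065684e-04 -2.70668280e-01  9.62672410e-01]] [[283.06316831   0.         321.19757895]
 [  0.         283.06316831 198.983379  ]
 [  0.           0.           1.        ]] ['image', 'z_map', 'mtx', 'eye', 'attitude', 'shot']
blank []
blank_mid []
blank_lead []
blank_tail []
board []
board_edge []
stop_face []
```

View pics/scene0.png

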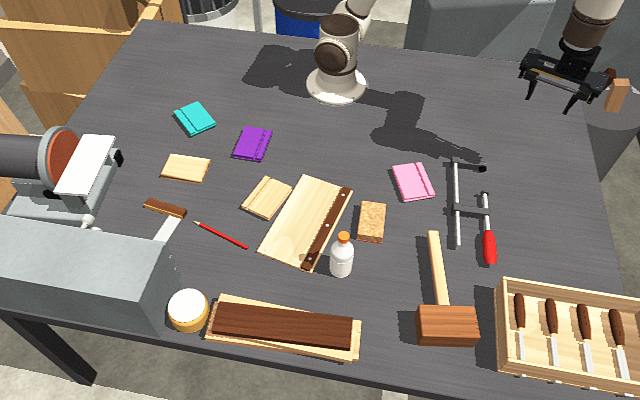

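View pics/top0.png

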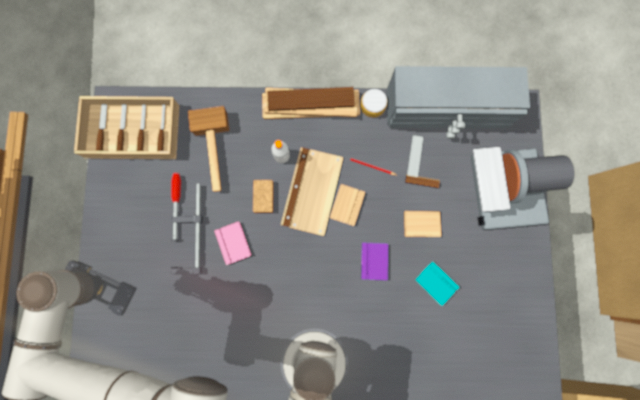

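View pics/wrist0.png

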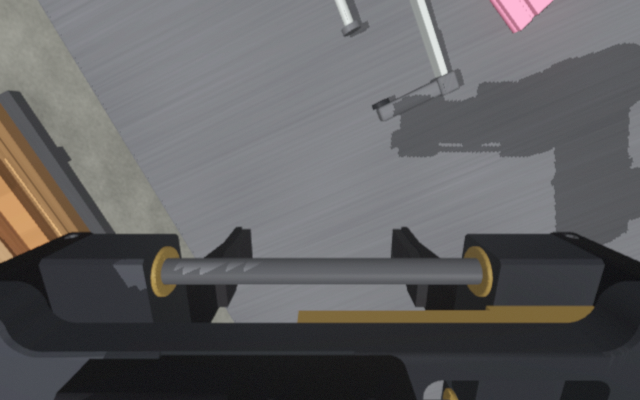

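The scene view shows the beech blank at about (266,198), in front of the board at (308,220), with the stop strip at its far right. In the top view the blank is at (348,205) and the board at (312,192), with the dark strip along its left side. Other blocks to leave alone are pink, purple and turquoise, plus the finished front at (422,223). I'll measure the poses next.

```bash
cat > h.py <<'E'
from station import *
import cv2, numpy as np
def cloud(p):
    K=p["mtx"];z=p["z_map"];v,u=np.mgrid[0:z.shape[0],0:z.shape[1]]
    c=np.stack([(u-K[0,2])/K[0,0]*z,-(v-K[1,2])/K[1,1]*z,-z],-1)
    w=c@np.array(p["attitude"]).T+p["eye"]; w[z<=0]=np.nan
    return w
def proj(p,X):
    c=(np.atleast_2d(X)-p["eye"])@np.array(p["attitude"]);K=p["mtx"]
    return np.stack([K[0,0]*c[:,0]/-c[:,2]+K[0,2],K[1,1]*-c[:,1]/-c[:,2]+K[1,2]],1)
def planar(p,uv,h):
    K=p["mtx"];d=np.array([(uv[0]-K[0,2])/K[0,0],-(uv[1]-K[1,2])/K[1,1],-1])@np.array(p["attitude"]).T
    return p["eye"]+d*(h-p["eye"][2])/d[2]
E
python3 - <<'E'
from h import *
for n in("top","scene"):
    p=capture(n);w=cloud(p)
    b=(w[...,0]>.3)&(w[...,0]<.8)&(w[...,1]>-.5)&(w[...,1]<.3)
    print(n,"bench z med",np.nanmedian(w[...,2][b]),"sd",np.nanstd(w[...,2][b&(abs(w[...,2])<.006)]))
    for lo,hi,nm in((.014,.027,"20mm"),(.005,.0125,"board")):
        m=(b&(w[...,2]>lo)&(w[...,2]<hi)).astype(np.uint8)
        m=cv2.morphologyEx(m,cv2.MORPH_OPEN,np.ones((2,2),np.uint8))
        k,l,s,c=cv2.connectedComponentsWithStats(m)
        for i in range(1,k):
            if s[i,4]>150:
                P=w[l==i]; r=cv2.minAreaRect((P[:,:2]*1000).astype(np.float32))
                print(nm,c[i].round(),s[i,4],"z",np.median(P[:,2]).round(4),r)
    cv2.imwrite(f"pics/{n}_crop.png",cv2.resize(p["image"][120:260,240:420] if n=="top" else p["image"][150:290,220:400],None,fx=4,fy=4,interpolation=cv2.INTER_CUBIC))
    np.savez(f"{n}.npz",**{k:v for k,v in p.items()})
E
```

```text
top bench z med 0.0005935976060429393 sd 0.0028803785442781385
20mm [347. 206.] 707 z nan ((514.5433959960938, -114.34949493408203), (84.97944641113281, 119.82545471191406), 71.21495819091797)
20mm [424. 225.] 726 z nan ((442.17657470703125, -379.44476318359375), (55.857810974121094, 133.86270141601562), 22.78877067565918)
20mm [237. 245.] 597 z nan ((381.2084655761719, 271.65753173828125), (117.8248062133789, 81.45634460449219), 20.880712509155273)
20mm [376. 258.] 553 z nan ((340.36077880859375, -205.40835571289062), (88.07655334472656, 86.56382751464844), 88.66883087158203)
board [323. 181.] 716 z nan ((598.42822265625, -17.1004638671875), (119.18447875976562, 200.1306610107422), 76.23883056640625)
board [303. 220.] 202 z 0.0079 ((468.5099182128906, 43.960243225097656), (55.40778732299805, 76.5233154296875), 73.37543487548828)
scene bench z med 0.0006133418841370863 sd 0.002196736273979422
20mm [252. 147.] 666 z nan ((344.81243896484375, -196.90872192382812), (83.10186767578125, 102.57518768310547), 88.74879455566406)
20mm [186. 168.] 904 z nan ((466.3344421386719, -361.4586181640625), (81.22654724121094, 120.46793365478516), 5.652886867523193)
20mm [410. 180.] 811 z nan ((381.9816589355469, 280.58978271484375), (132.88429260253906, 96.69879150390625), 21.845169067382812)
20mm [268. 198.] 1102 z nan ((519.0484008789062, -104.49578094482422), (78.97183990478516, 134.3768310546875), 70.06610107421875)
20mm [327. 229.] 742 z nan ((584.5805053710938, 69.5760726928711), (24.89006805419922, 283.0599060058594), 76.15237426757812)
20mm [159. 205.] 173 z nan ((606.2086791992188, -384.3996887207031), (71.60467529296875, 26.010347366333008), 80.24687957763672)
board [301. 222.] 3580 z nan ((568.1087036132812, 5.080162048339844), (120.57718658447266, 278.8565673828125), 74.0592041015625)
```

```bash
echo
```

```text
(no output)
```

View pics/scene_crop.png

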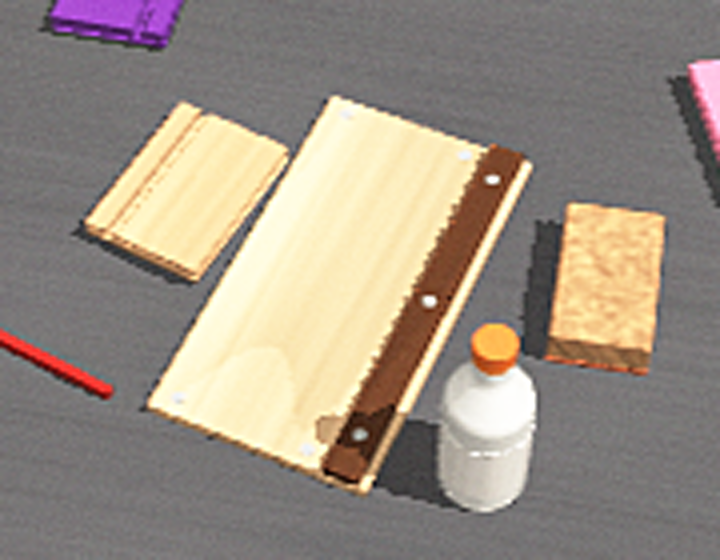

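View pics/top_crop.png

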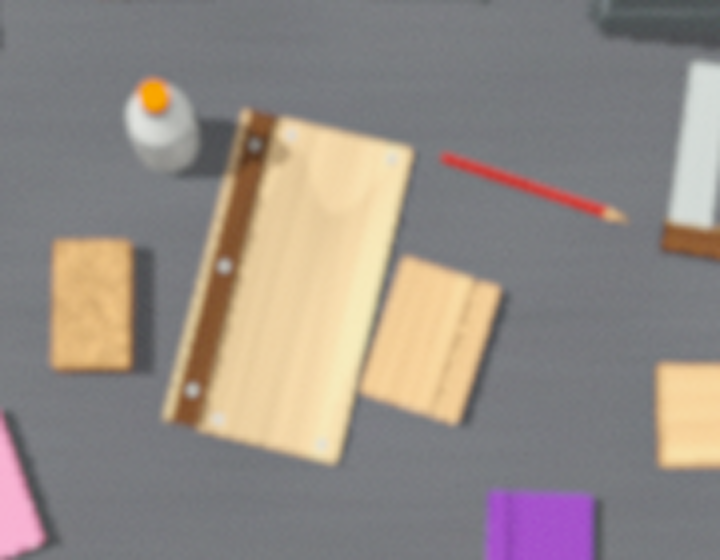

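Run:
```python
from h import *
S=dict(np.load("scene.npz"));T=dict(np.load("top.npz"))
for nm,h,ss,tt in(("edge",.009,[(303.7,174.2),(257.5,251.5)],[(324.2,236),(343.2,157)]),
 ("lead",.02,[(292.5,188.7),(268.2,217.5)],[(330.2,218),(341.2,184.2)]),
 ("tail",.02,[(265.7,175.5),(241.2,207)],[(355,226),(365.5,192)])):
  for p,q in((S,ss),(T,tt)):
    a,b=[planar(p,x,h)*1000 for x in q]; d=(b-a)[:2];print(nm,a[:2].round(),b[:2].round(),"mid",((a+b)/2)[:2].round(1),"len",np.hypot(*d).round(),"dir",np.degrees(np.arctan2(d[1],d[0])).round(1))
```

```text
edge [419. -28.] [692. -92.] mid [555.7 -60.3] len 280.0 dir -13.2
edge [411. -32.] [686. -97.] mid [548.1 -64.7] len 283.0 dir -13.2
lead [486. -46.] [592. -88.] mid [539.1 -67.4] len 115.0 dir -21.5
lead [471. -52.] [587. -89.] mid [528.9 -70.7] len 122.0 dir -17.7
tail [ 454. -130.] [ 573. -167.] mid [ 513.3 -148.4] len 125.0 dir -17.3
tail [ 444. -136.] [ 561. -172.] mid [ 502.4 -153.9] len 122.0 dir -17.4
```

```bash
python3 -m creep '[[0.5,15,-44,0,-0.08],[0.5,30,-88,0,-0.16],[0.5,45,-132,0,-0.24],[0.5,60,-176,0,-0.32],[0.5,75,-220,0,-0.40],[0.5,90,-264,0,-0.48],[0.5,105,-308,0,-0.56],[0.5,120,-352,0,-0.64]]'
python3 -m creep '[[0.5,15,-44,-2,-0.08],[0.5,30,-88,-5,-0.16],[0.5,45,-132,-10,-0.24],[0.5,60,-176,-15,-0.32],[0.5,75,-220,-20,-0.40],[0.5,90,-264,-25,-0.48],[0.5,105,-308,-30,-0.56],[0.5,120,-352,-40,-0.64]]'
```

```text
time_s: 2.1
tcp_pos: [0.3681, 0.22, 0.242]
ee_rot: [[0.001, -0.868, -0.497], [0.001, -0.497, 0.868], [-1.0, -0.001, 0.0]]
wrist_force: [0.5, 0.8, -0.1]
gripper_width: 0.508
time_s: 2.9
tcp_pos: [0.489, -0.1341, 0.2027]
ee_rot: [[0.004, -0.992, 0.122], [-0.0, 0.122, 0.992], [-1.0, -0.004, 0.0]]
wrist_force: [1.2, -0.8, 0.4]
gripper_width: 0.502
```

```bash
python3 -m creep '[[0.5,0,-30,-10,-0.06],[0.5,0,-66,-20,-0.108],[0.5,0,-66,-40,-0.108],[0.5,0,-66,-50,-0.108],[0.5,0,-66,-50,-0.108],[0.5,0,-66,-50,-0.108],[0.5,0,-66,-50,-0.108],[0.5,0,-66,-50,-0.108]]'
python3 - <<'E'
from h import *
p=capture("wrist");cv2.imwrite("pics/w1.png",p["image"]);np.savez("w1.npz",**p);print(p["eye"],p["attitude"])
for t in("blank","blank_lead","blank_tail","board_edge","stop_face"):
    for x in mark_of(p,t)[:2]:
        print(t,x["centre"],round(x["confidence"],2),(planar(p,x["centre"],.01)*1000).round(1))
E
```

```text
time_s: 3.7
tcp_pos: [0.4897, -0.1996, 0.1537]
ee_rot: [[0.006, -0.974, 0.227], [-0.001, 0.227, 0.974], [-1.0, -0.006, 0.001]]
wrist_force: [0.2, 0.2, 0.2]
gripper_width: 0.497
[ 0.47239035 -0.27218314  0.29651771] [[-0.97376382 -0.21742892 -0.06714676]
 [ 0.22748366 -0.93778506 -0.26231731]
 [-0.00593386 -0.2707099   0.96264269]]
blank [468.1, 156.9] 0.88 [ 338.4 -203.6   10. ]
blank [313.3, 270.5] 0.85 [ 520.2 -114.2   10. ]
blank_lead [312.6, 306.6] 0.92 [532.2 -68.2  10. ]
blank_lead [469.8, 114.6] 0.64 [ 333.1 -244.2   10. ]
blank_tail [316.2, 241.4] 0.93 [ 508.7 -148.2   10. ]
blank_tail [478.6, 198.5] 0.69 [ 331.7 -157.4   10. ]
board_edge [316.4, 268.6] 0.58 [ 516.2 -115.8   10. ]
```

View pics/w1.png

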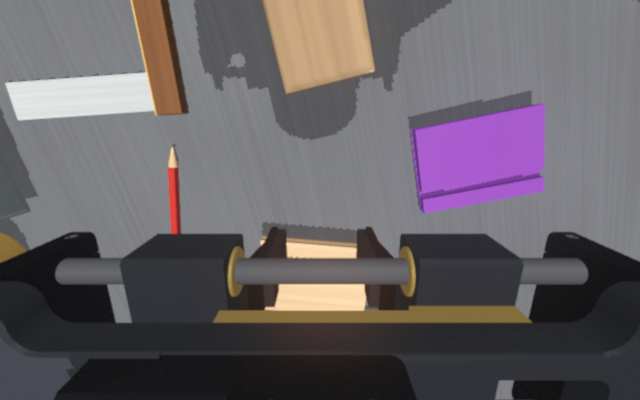

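```bash
python3 -m creep '[[0.5,10,-2,-35,0],[0.5,10,-2,-75,0],[0.5,10,-2,-105,0],[0.5,10,-2,-120,0],[0.5,10,-2,-130,0],[0.5,12,8,-130,0],[0.5,14,15,-130,0],[0.5,15,18,-130,0]]'
python3 - <<'E'
from h import *
for n in("wrist","scene"):
    p=capture(n);cv2.imwrite(f"pics/{n}2.png",p["image"] if n=="wrist" else cv2.resize(p["image"][120:290,170:400],None,fx=3.4,fy=3.4,interpolation=cv2.INTER_CUBIC))
E
```

```text
time_s: 4.8
tcp_pos: [0.5054, -0.1811, 0.0241]
ee_rot: [[0.007, -0.974, 0.227], [-0.001, 0.227, 0.974], [-1.0, -0.007, 0.001]]
wrist_force: [-0.1, -0.3, 0.6]
gripper_width: 0.499
```

View pics/scene2.png

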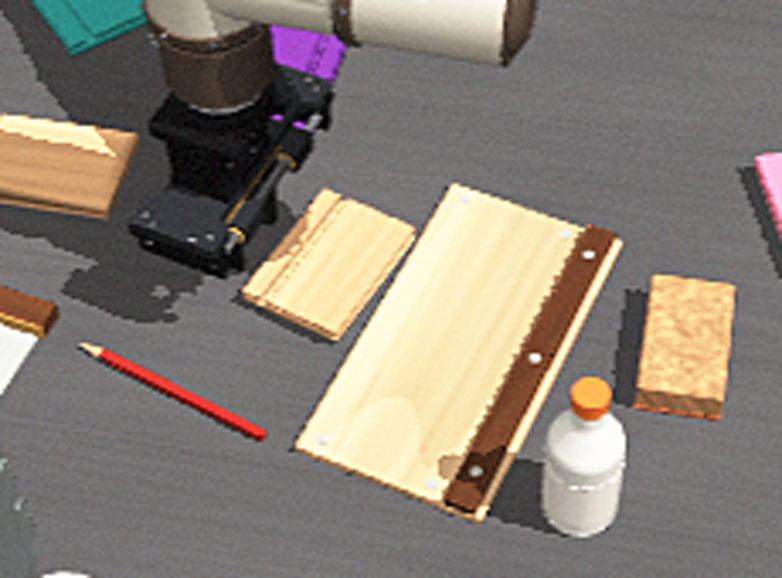

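View pics/wrist2.png

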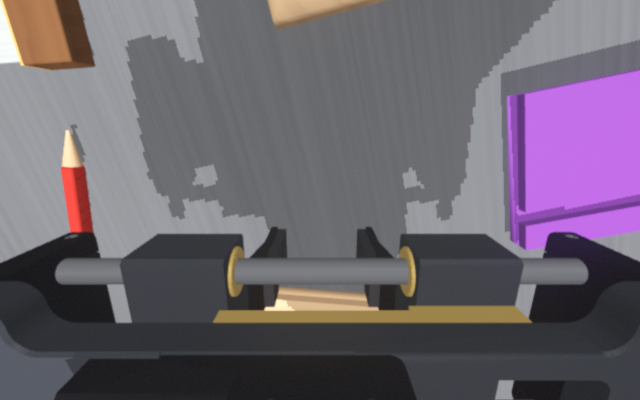

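```bash
python3 -m creep '[[0.5,1.4,6,0,0],[0.5,2.5,11,0,0],[0.5,3.4,15,0,0],[0.5,4,18,0,0],[0.5,4.7,20,0,0],[0.5,5.2,22,0,0],[0.5,5.6,24,0,0],[0.5,6,26,0,0]]'
python3 -m creep '[[0.5,0.2,1,0,0],[0.5,0.5,2,0,0],[0.5,0.7,3,0,0],[0.5,0.9,4,0,0],[0.5,1.1,5,0,0],[0.5,1.2,5,0,0],[0.5,1.2,5,0,0],[0.5,1.2,5,0,0]]'
```

```text
time_s: 5.7
tcp_pos: [0.5113, -0.1553, 0.0241]
ee_rot: [[0.007, -0.974, 0.227], [-0.001, 0.227, 0.974], [-1.0, -0.007, 0.001]]
wrist_force: [0.0, 0.0, -0.6]
gripper_width: 0.498
time_s: 6.5
tcp_pos: [0.5123, -0.1502, 0.024]
ee_rot: [[0.006, -0.974, 0.227], [-0.001, 0.227, 0.974], [-1.0, -0.006, 0.001]]
wrist_force: [0.3, -0.3, 0.0]
gripper_width: 0.499
```

Run:
```python
from h import *
p=capture("scene");cv2.imwrite("pics/s3.png",cv2.resize(p["image"][150:270,210:370],None,fx=4.5,fy=4.5,interpolation=cv2.INTER_CUBIC))
```

```text
(no output)
```

View pics/s3.png

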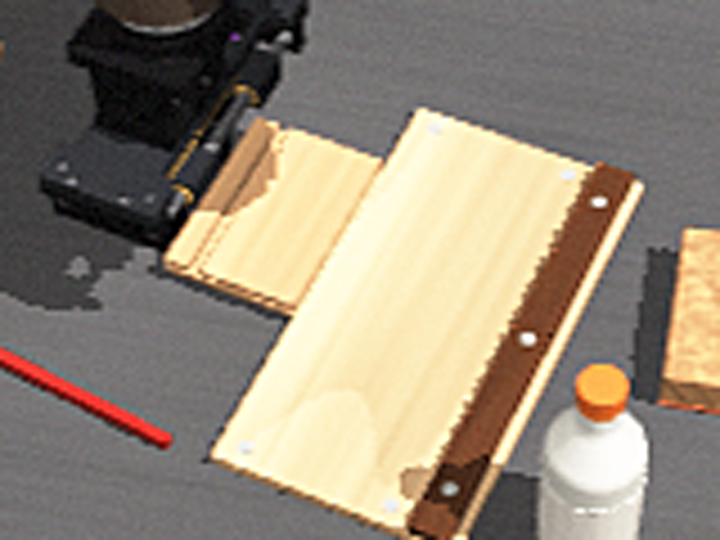

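```bash
python3 -m creep '[[0.5,0.1,0.5,0,0],[0.5,0.2,1,0,0],[0.5,0.3,1.5,0,0],[0.5,0.4,2,0,0],[0.5,0.5,2.5,0,0],[0.5,0.6,3,0,0],[0.5,0.6,3,0,0],[0.5,0.6,3,0,0]]'
```

```text
time_s: 7.35
tcp_pos: [0.5121, -0.1496, 0.024]
ee_rot: [[0.005, -0.974, 0.228], [-0.003, 0.228, 0.974], [-1.0, -0.005, -0.002]]
wrist_force: [-1.1, -13.2, -0.1]
gripper_width: 0.503
```

```bash
python3 -m creep '[[0.5,0.4,1.7,0,0],[0.5,0.5,2,1.5,0],[0.5,0.5,2,3.5,0],[0.5,0.5,2,6,0],[0.5,0.5,2.1,8,0],[0.5,0.6,2.4,11,0],[0.5,0.7,2.8,15,0],[0.5,0.8,3.2,18,0]]'
python3 - <<'E'
from h import *
p=capture("scene");cv2.imwrite("pics/s4.png",cv2.resize(p["image"][150:270,210:370],None,fx=4.5,fy=4.5,interpolation=cv2.INTER_CUBIC))
E
```

```text
time_s: 8.15
tcp_pos: [0.5125, -0.1478, 0.0423]
ee_rot: [[0.004, -0.973, 0.229], [-0.004, 0.229, 0.973], [-1.0, -0.005, -0.003]]
wrist_force: [-0.3, -7.6, 0.7]
gripper_width: 0.506
```

View pics/s4.png

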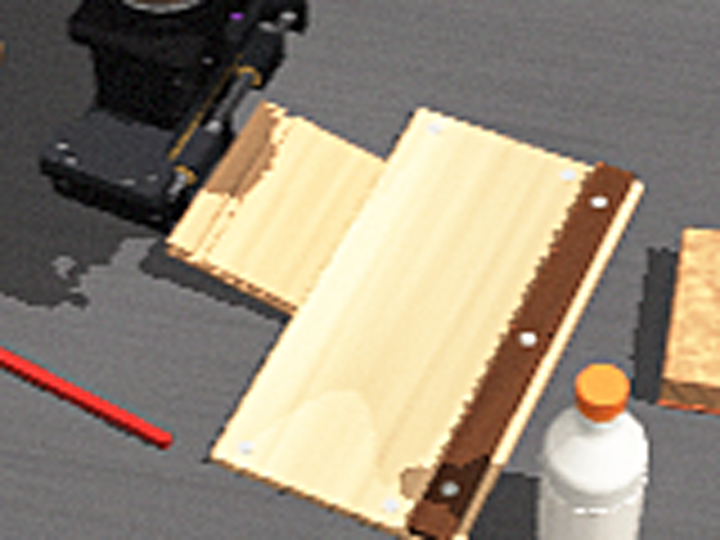

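```bash
python3 -m creep '[[0.5,0.5,2.2,3.8,0],[0.5,0.7,3.0,7.4,0],[0.5,0.9,4.1,11,0],[0.5,1.2,5.3,14.5,0],[0.5,1.5,6.6,17.9,0],[0.5,1.9,8.2,21.3,0],[0.5,2.3,9.8,24.6,0],[0.5,2.7,11.6,27.9,0]]'
python3 - <<'E'
from h import *
p=capture("scene");cv2.imwrite("pics/s5.png",cv2.resize(p["image"][150:270,210:370],None,fx=4.5,fy=4.5,interpolation=cv2.INTER_CUBIC))
E
```

```text
time_s: 9.0
tcp_pos: [0.5151, -0.137, 0.0711]
ee_rot: [[0.004, -0.974, 0.228], [-0.005, 0.228, 0.974], [-1.0, -0.005, -0.004]]
wrist_force: [-1.0, -5.2, 3.0]
gripper_width: 0.505
```

View pics/s5.png

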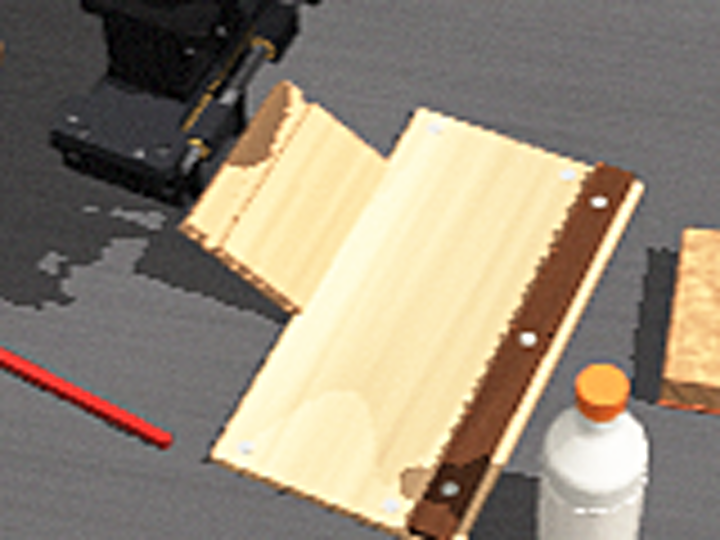

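```bash
python3 -m creep '[[0.5,0.5,2.2,3,0],[0.5,1,4.3,6,0],[0.5,1.5,6.4,9,0],[0.5,2,8.7,12,0],[0.5,2.6,11.1,15,0],[0.5,3.2,13.5,17,0],[0.5,3.7,15.7,18.5,0],[0.5,4.2,18.1,20,0]]'
python3 - <<'E'
from h import *
p=capture("scene");cv2.imwrite("pics/s6.png",cv2.resize(p["image"][150:270,210:370],None,fx=4.5,fy=4.5,interpolation=cv2.INTER_CUBIC))
E
```

```text
time_s: 9.85
tcp_pos: [0.5198, -0.1184, 0.0919]
ee_rot: [[0.005, -0.974, 0.228], [-0.005, 0.228, 0.974], [-1.0, -0.006, -0.004]]
wrist_force: [-0.6, -2.8, 3.7]
gripper_width: 0.499
```

View pics/s6.png

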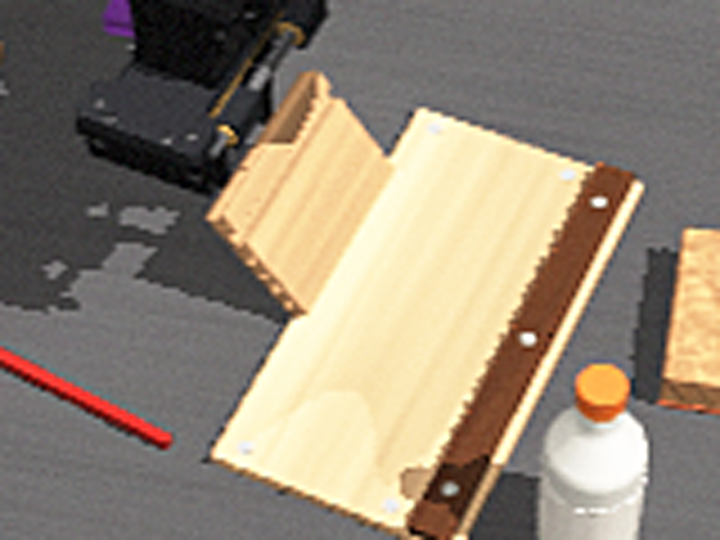

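```bash
python3 -m creep '[[0.5,0.6,2.6,2.4,0],[0.5,1.2,5,4.3,0],[0.5,1.7,7.3,5.9,0],[0.5,2.3,9.7,7.3,0],[0.5,2.9,12.1,8.6,0],[0.5,3.4,14.6,9.8,0],[0.5,4,17.1,10.9,0],[0.5,4.7,19.8,11.8,0]]'
python3 - <<'E'
from h import *
p=capture("scene");cv2.imwrite("pics/s7.png",cv2.resize(p["image"][150:270,210:370],None,fx=4.5,fy=4.5,interpolation=cv2.INTER_CUBIC))
E
```

```text
time_s: 10.7
tcp_pos: [0.5247, -0.0982, 0.1041]
ee_rot: [[0.005, -0.974, 0.228], [-0.005, 0.228, 0.974], [-1.0, -0.006, -0.004]]
wrist_force: [0.2, -1.7, 4.3]
gripper_width: 0.498
```

View pics/s7.png

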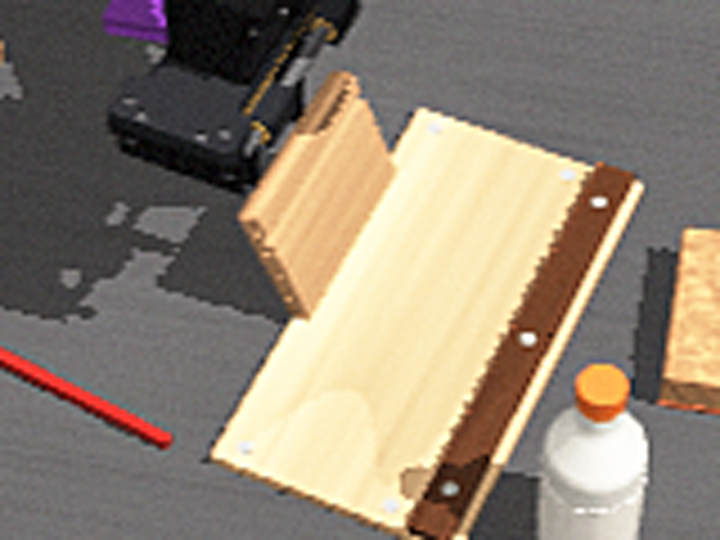

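```bash
python3 -m creep '[[0.5,0.7,3,1.2,0],[0.5,1.3,5.6,2.2,0],[0.5,2,8.4,3,0],[0.5,2.6,11,3.8,0],[0.5,3.2,13.7,4.4,0],[0.5,3.9,16.5,4.9,0],[0.5,4.5,19.2,5.4,0],[0.5,5.1,21.9,5.8,0]]'
python3 - <<'E'
from h import *
p=capture("scene");cv2.imwrite("pics/s8.png",cv2.resize(p["image"][150:270,210:370],None,fx=4.5,fy=4.5,interpolation=cv2.INTER_CUBIC))
E
```

```text
time_s: 11.55
tcp_pos: [0.5302, -0.0757, 0.11]
ee_rot: [[0.006, -0.974, 0.228], [-0.005, 0.228, 0.974], [-1.0, -0.007, -0.003]]
wrist_force: [0.3, -0.5, 0.0]
gripper_width: 0.5
```

View pics/s8.png

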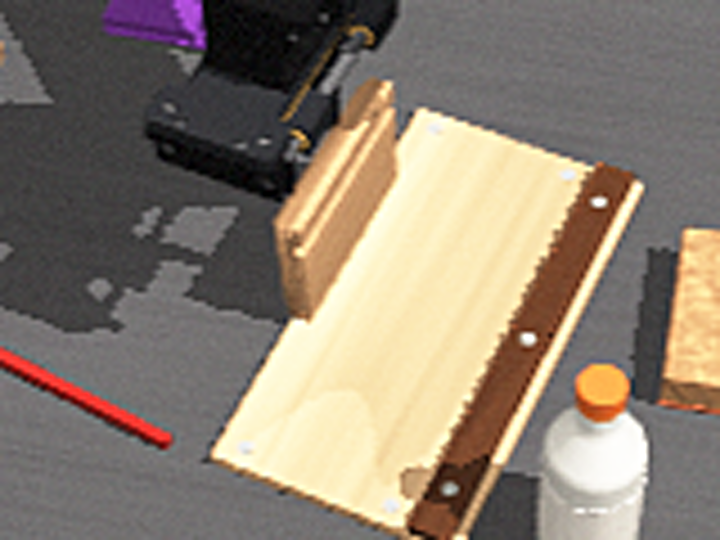

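```bash
python3 -m creep '[[0.5,0.7,3,0.3,0],[0.5,1.4,6,0.5,0],[0.5,2.1,9,0.5,0],[0.5,2.8,12,0,0],[0.5,3.3,14.5,-1,0],[0.5,3.9,17,-2,0],[0.5,4.4,19,-3,0],[0.5,4.8,21,-4,0]]'
python3 - <<'E'
from h import *
p=capture("scene");cv2.imwrite("pics/s9.png",cv2.resize(p["image"][150:270,210:370],None,fx=4.5,fy=4.5,interpolation=cv2.INTER_CUBIC))
E
```

```text
time_s: 12.4
tcp_pos: [0.5356, -0.0543, 0.1101]
ee_rot: [[0.008, -0.974, 0.225], [-0.006, 0.225, 0.974], [-1.0, -0.009, -0.004]]
wrist_force: [-9.5, 2.9, 27.7]
gripper_width: 0.498
```

View pics/s9.png

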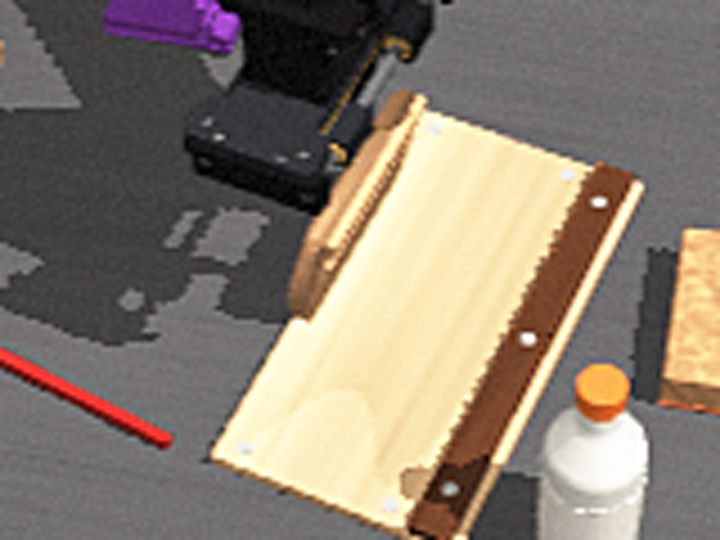

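```bash
python3 -m creep '[[0.5,0,0,0.5,0],[0.5,0.1,0.5,1,0],[0.5,0.3,1.2,1.5,0],[0.5,0.5,2,1.5,0],[0.5,0.7,3,1.5,0],[0.5,0.9,4,1.5,0],[0.5,1.1,5,1,0],[0.5,1.4,6,0.5,0]]'
python3 - <<'E'
from h import *
p=capture("scene");cv2.imwrite("pics/s10.png",cv2.resize(p["image"][150:270,210:370],None,fx=4.5,fy=4.5,interpolation=cv2.INTER_CUBIC))
E
```

```text
time_s: 13.25
tcp_pos: [0.5371, -0.048, 0.1105]
ee_rot: [[0.008, -0.974, 0.225], [-0.006, 0.225, 0.974], [-1.0, -0.009, -0.004]]
wrist_force: [-0.4, 0.7, -0.4]
gripper_width: 0.499
```

View pics/s10.png

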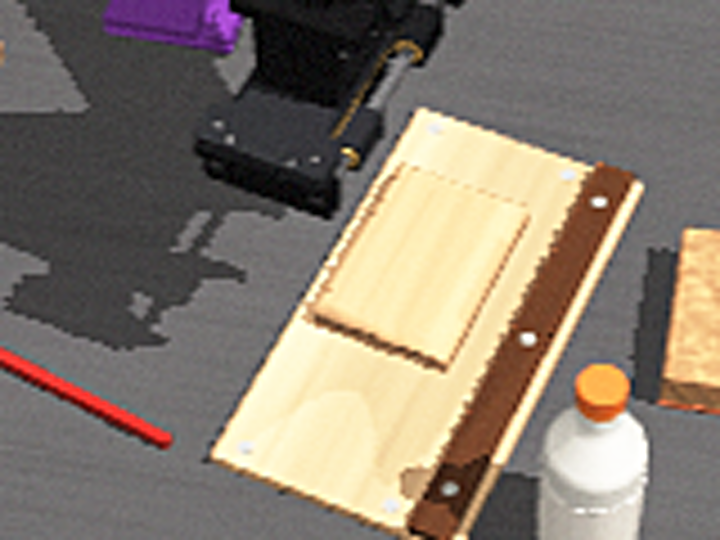

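```bash
python3 -m creep '[[0.5,-4.8,-20,5,0.003],[0.5,-9.6,-41,5,0.003],[0.5,-9.6,-41,-25,0.003],[0.5,-9.6,-41,-55,0.003],[0.5,-9.6,-41,-70,0.003],[0.5,-9.6,-41,-78,0.003],[0.5,-9.6,-41,-78,0.003],[0.5,-9.6,-41,-78,0.003]]'
python3 - <<'E'
from h import *
p=capture("scene");cv2.imwrite("pics/s11.png",cv2.resize(p["image"][150:270,210:370],None,fx=4.5,fy=4.5,interpolation=cv2.INTER_CUBIC))
w=cloud(p); n=np.array([.228,.974]);t=np.array([-.974,.228])
m=(w[...,2]>.022)&(w[...,2]<.036);N=w[...,:2]@n*1000;T=w[...,:2]@t*1000
m&=(N>55)&(N<200)&(T<-440)&(T>-680)
u8=cv2.morphologyEx(m.astype(np.uint8),cv2.MORPH_OPEN,np.ones((3,3)));m=u8>0
print(np.percentile(N[m],[1,50,99]),np.percentile(T[m],[1,50,99]),np.median(w[...,2][m]),cv2.minAreaRect((w[m][:,:2]*1000).astype(np.float32)))
E
```

```text
time_s: 14.1
tcp_pos: [0.5282, -0.0888, 0.0331]
ee_rot: [[0.009, -0.975, 0.222], [-0.006, 0.222, 0.975], [-1.0, -0.01, -0.004]]
wrist_force: [1.0, 0.0, -0.3]
gripper_width: 0.5
[ 80.16902994 122.37334144 161.7505649 ] [-588.54907115 -535.85022398 -475.57059938] 0.028475364965197647 ((543.6580810546875, -3.277759552001953), (85.64586639404297, 121.92536163330078), 77.29196166992188)
```

View pics/s11.png

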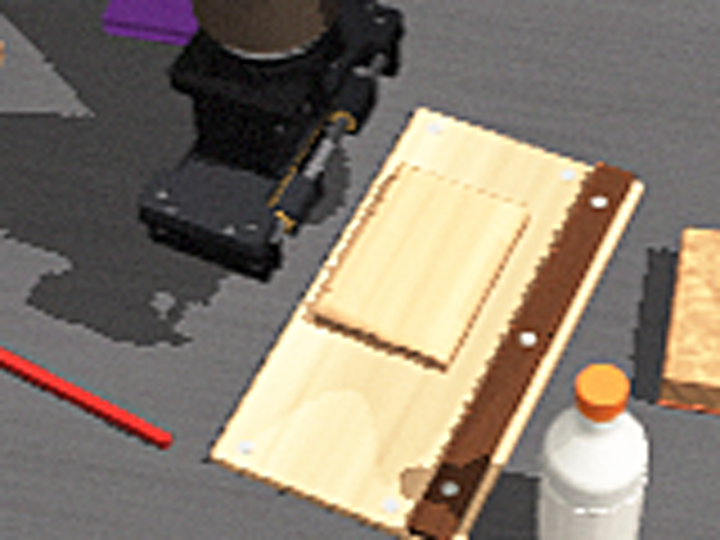

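```bash
python3 -m creep '[[0.5,3.6,15.5,0,-0.006],[0.5,6,25.5,0,-0.006],[0.5,7,30,0,-0.006],[0.5,8,34,0,-0.006],[0.5,8.9,38,0,-0.006],[0.5,9.8,42,0,-0.006],[0.5,10.7,46,0,-0.006],[0.5,11.4,49,0,-0.006]]'
python3 -m creep '[[0.5,0.3,1.5,0,0],[0.5,0.7,3,0,0],[0.5,1,4.2,0,0],[0.5,1.2,5.2,0,0],[0.5,1.4,6,0,0],[0.5,1.6,6.8,0,0],[0.5,1.7,7.5,0,0],[0.5,1.8,8,0,0]]'
python3 - <<'E'
from h import *
p=capture("scene");cv2.imwrite("pics/s12.png",cv2.resize(p["image"][150:270,210:370],None,fx=4.5,fy=4.5,interpolation=cv2.INTER_CUBIC))
E
```

```text
time_s: 14.95
tcp_pos: [0.5397, -0.0396, 0.0334]
ee_rot: [[0.01, -0.974, 0.228], [-0.006, 0.228, 0.974], [-1.0, -0.011, -0.004]]
wrist_force: [-0.5, -1.5, 1.3]
gripper_width: 0.498
time_s: 15.75
tcp_pos: [0.5409, -0.0331, 0.0334]
ee_rot: [[0.008, -0.974, 0.228], [-0.008, 0.228, 0.974], [-1.0, -0.009, -0.006]]
wrist_force: [-0.2, -9.8, 2.1]
gripper_width: 0.5
```

View pics/s12.png

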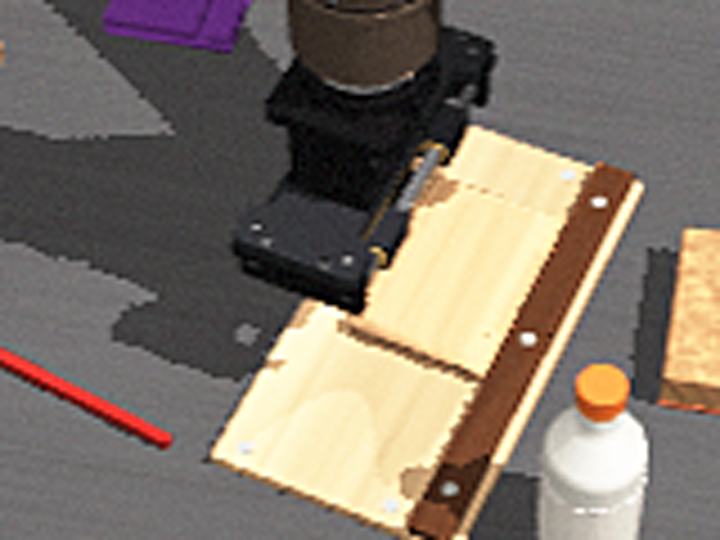

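```bash
python3 -m creep '[[0.5,-1,-4,0,0],[0.3,-4,-17,0,0],[0,-6,-26,0,0],[0,-6,-26,0,0],[0,-6,-26,0,0],[0,-6,-26,0,0],[0,-6,-26,0,0],[0,-6,-26,0,0]]'
python3 -m creep '[[0,1.4,6,0,0],[0,2.7,11.5,0,0],[0,4,17,0,0],[0,5,21,0,0],[0,5.6,24,0,0],[0,6,26,0,0],[0,6.4,27.5,0,0],[0,6.5,28,0,0]]'
python3 -c "
from station import *
print(sense()['moment'])"
```

```text
time_s: 16.6
tcp_pos: [0.535, -0.0588, 0.0334]
ee_rot: [[0.008, -0.974, 0.228], [-0.008, 0.228, 0.974], [-1.0, -0.009, -0.006]]
wrist_force: [1.0, -0.1, -0.1]
gripper_width: 0.022
time_s: 17.4
tcp_pos: [0.5408, -0.033, 0.0335]
ee_rot: [[0.005, -0.974, 0.228], [-0.011, 0.228, 0.974], [-1.0, -0.008, -0.009]]
wrist_force: [1.7, -13.4, 0.3]
gripper_width: 0.004
[-3.63652245 -0.52502286 -0.06239932]
```

Seated centrally at about 13 N, and it stopped at the same place as before. Now I'll back off, rise clear and check.

```bash
python3 -m creep '[[0,-2,-8,0,0],[0,-6,-24,0,0],[0,-9,-40,10,0],[0,-12,-55,50,0],[0,-20,-90,95,0],[0,-30,-130,130,0],[0,-40,-175,150,0],[0,-40,-200,150,0]]'
python3 - <<'E'
from h import *
p=capture("scene");cv2.imwrite("pics/s13.png",cv2.resize(p["image"][150:270,210:370],None,fx=4.5,fy=4.5,interpolation=cv2.INTER_CUBIC))
cv2.imwrite("pics/full13.png",p["image"])
t=capture("top");cv2.imwrite("pics/t13.png",t["image"])
cv2.imwrite("pics/t13c.png",cv2.resize(t["image"][120:260,240:420],None,fx=4.4,fy=4.2,interpolation=cv2.INTER_CUBIC))
w=cloud(p); n=np.array([.228,.974]);tt=np.array([-.974,.228])
N=w[...,:2]@n*1000;T=w[...,:2]@tt*1000
for lo,hi in((.0225,.036),(.013,.021)):
    m=(w[...,2]>lo)&(w[...,2]<hi)&(N>55)&(N<230)&(T<-400)&(T>-700)
    m=cv2.morphologyEx(m.astype(np.uint8),cv2.MORPH_OPEN,np.ones((3,3)))>0
    print(np.percentile(N[m],[1,50,99]),np.median(w[...,2][m]),cv2.minAreaRect((w[m][:,:2]*1000).astype(np.float32)))
E
```

```text
time_s: 18.2
tcp_pos: [0.5008, -0.2355, 0.1872]
ee_rot: [[0.012, -0.973, 0.228], [-0.012, 0.228, 0.974], [-1.0, -0.014, -0.009]]
wrist_force: [0.9, 0.9, -0.5]
gripper_width: 0.006
[103.14218314 144.65951479 184.20244785] 0.028494557624699435 ((548.9403076171875, 19.21753692626953), (84.9493637084961, 122.0989990234375), 76.79753112792969)
[185.11835477 198.20384315 211.1027456 ] 0.016681907248626837 ((585.1325073242188, 66.47755432128906), (26.987390518188477, 277.4163818359375), 76.9627914428711)
```

View pics/s13.png

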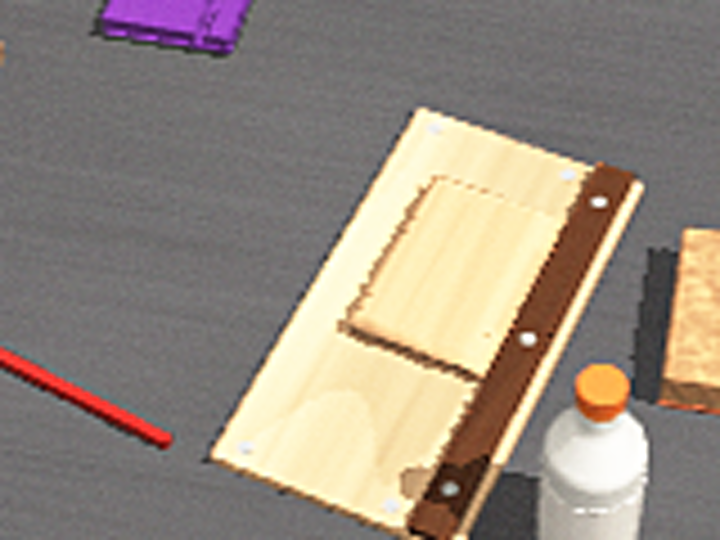

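View pics/t13c.png

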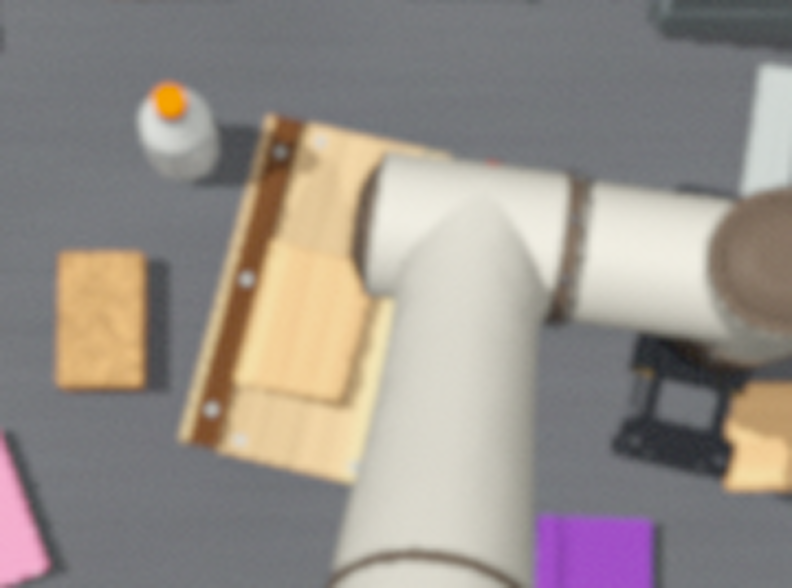

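View pics/full13.png

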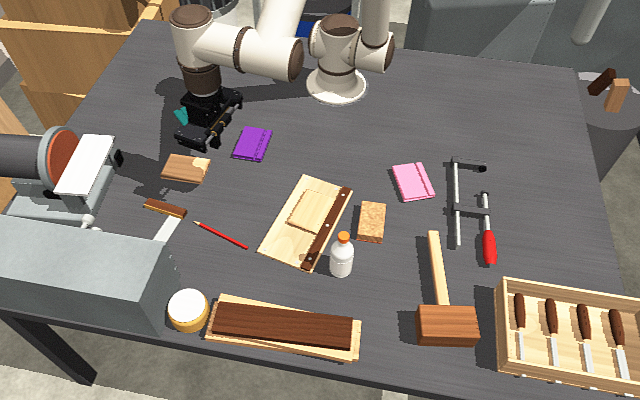

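The blank lies flat and groove-down against the strip. Its far edge is at n≈184–185 mm and the strip face at about 185, and the angles agree to 0.2°. The gripper is clear in the air and the other things haven't moved.

```bash
python3 -c "
from station import *
s=sense();print(s['time_s'],s['wrist_force'],s['joint_velocities'].round(2));print(finish_job())"
```

```text
18.3 [-0.36564884  0.90139304 -0.90916778] [ 3.41  0.58 -2.89 -1.43  0.57 -2.39]
the job is handed in; nothing more can be done
None
```

The drawer front is turned over. It lies flat on the board, groove underneath and bevelled face up, against the stop strip. I handed the job in at 18.3 s.

**What I did:** I pushed the tail end with the fingertips until the front end met the board's edge, then followed the tail round until the piece tipped over onto the board. I then pushed it along to the strip. Finally I pressed once more at the middle with the jaws shut, at about 13 N, and it stopped in the same place. I never pinched or lifted it.

**Last checks, from the scene camera:**
- **Flat:** the top of the piece is at 28.5 mm, against 29 mm expected.
- **Against the strip:** its far edge is within about 1 mm of the strip face, and its angle agrees with the strip's to 0.2°. Contact was also felt in the force reading.
- **Surroundings:** the gripper was in the air, clear of everything, and by eye the other things look unmoved.

**What was less than ideal:**
- **Downward press:** just before it toppled, the fingertips pressed down on the piece with about 28 N because I had started lowering them too early. I raised them at once and it fell over normally. I did not inspect the surfaces for marks.
- **Camera disagreement:** the scene and top cameras differed by about 8 mm in absolute position. I relied on contact forces and positions within one image instead.
- **Arm drift at hand-in:** the joints still showed up to 3°/s just before I handed in, well clear of the piece.

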